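Load a test coupon under the spring clip of a measuring fixture

TASK

On the measuring fixture, press the long bar of the spring clip down with one fingertip and keep it down while the other fingertip pushes the flat steel coupon along its track, under the raised clip foot, until it is fully home against the stop. Then let the bar up so that the clip rests on the coupon, and move clear. Do not lift the coupon off its track, and leave the ring gauge, plug gauge and jar where they are.

Things in the scene. Friction and masses are not known exactly. Their poses are not given: they have to be found in the camera images.
- fixture: grey base plate 12 mm thick, fixed, reaching x -100..130, y -45..90 mm in its own frame. Origin: on the table, under the track's centre line; +x is the direction the coupon is pushed in (to the stop), +y points from the track to the clip's press bar. The clip's hinge axis runs along x at y 36, z 33 mm. Clip and stop share its yaw, the coupon to within 0.03 rad
- track (a point): near end of the track's centre line, at fixture x -95, y 0, z 26 mm. The track is a flat black bed 26 mm above the table, fixture x -95..130, y -30..30 mm, with a low aluminium rail along each side (inner faces at y = +-26.5, tops 33 mm above the table)
- press_bar (a point): middle of the top of the clip's press bar: flat steel, 140 mm long (fixture x -90..50), 22 wide, 6 thick, centred at fixture y 70. At rest its top is 41 mm above the table and slopes 10 degrees up away from the track; fully pressed it is at 30 mm, 4 above the track bed and 8 below the coupon's top. A fingertip may press it anywhere and slide along it. The point moves with it
- clip (a joint): clip angle, rad: 0 at rest, 0.34 bar fully pressed (hard stop). A spring returns it: 3 N at the bar to start, 6 N fully pressed. Pressing the bar raises the foot across the hinge. At 0 the foot is 7 mm above the bed and blocks the 12 mm coupon; it clears it from 0.20, by 1.5 mm at 0.24, by 4 mm at 0.34. Resting on the coupon it reads about 0.18
- clip_edge (a point): fixed point on the track bed below the near end of the clip's foot: fixture x 62, y 8, z 26 mm. The foot, a round bar 8 mm thick, reaches fixture x 62..80; a flat arm carries it from the hinge to y 5, its top 44 mm above the table at rest, 54 mm with the bar pressed
- coupon: loose flat steel plate, 70 mm (its x, along the track) x 50 mm x 12 mm thick, about 0.32 kg, lying on the track bed between the rails on the near side of the clip's foot. Origin: centre of its underside; +x towards the stop
- coupon_front (a point): middle of the coupon's leading edge at its underside, 35 mm ahead of its origin
- stop: fixed dark steel block across the end of the track, 14 x 46 x 14 mm high. Origin: middle of the lower edge of the face that the coupon comes to rest against; x as the fixture's. Its place along the track varies (fixture x 95..110)
- ring_gauge: bystander: loose steel ring, 48 mm across, 20 mm high, bore 26 mm; origin centre of underside, on the table beside or behind the fixture
- plug_gauge: bystander: loose steel plug gauge standing upright, 34 mm foot, 45 mm high; origin centre of underside
- jar: bystander: loose amber glass jar, 40 mm across, 45 mm high; origin centre of underside
There are look-alikes about, which are no part of the job. What is shaped like the coupon but blue or turquoise is not meant.

How it is judged:
By the outcome, as a careful person would: the job done as asked, in the order asked, and still so for the second after the job is handed in, with the robot touching nothing.
It also fails if it takes over 48 s, if anything falls off the work surface, if the arm or the gripper's body presses on something with over 40 N, if the wrist force passes 120 N, or if a joint passes its speed limit or range.

ROBOT

A 7-joint arm with a two-finger parallel gripper is mounted at the origin on the work surface. World frame = base frame: x ahead of the robot, y to its left, z up, the work surface at z = 0. Lengths are in m, angles in rad, forces in N, time in s.
With the tool pointing down it reaches from about 0.4 to 0.875 m from the base axis. Payload 19.3 kg.
Tool frame: the origin (TCP) lies midway between the tips of the shut fingers; the grasp point (between the pads) lies 19 mm behind it; z points along the fingers, y is the line along which they close (so a half turn about z gives the same grasp; the last joint's range is limited). The gripper opens to 85 mm and grips with 20 to 120 N. Pads are 22 mm wide; open, the fingers measure 114 mm over their backs; the gripper's body (76 mm by 85 mm) begins 54 mm behind the grasp point. The pads swing forward as they close: fully open they stand 13 mm farther back than shut.
Start: joints at [-1.254, 0.521, -0.036, 1.599, 0.021, 1.021, -0.113], TCP at [0.236, 0.579, 0.231] pointing down, gripper open.
Joint ranges: [-2.91, 2.91], [-0.3, 2.13], [-1.5, 1.42], [0.17, 2.43], [-1.26, 4.41], [0.16, 1.93], [-2.52, 2.52]. Speed limits (rad/s): [1.89, 1.89, 2.39, 2.39, 3.01, 3.01, 3.01].

INTERFACE

Orientations are given as [roll, pitch, yaw] about the fixed x, y, z axes, in that order (R = Rz(yaw) Ry(pitch) Rx(roll)).
In Python, from workcell import * gives the robot as it stands. The module is installed in compiled form; this text tells all that it offers.
- The arm moves only by the tool play_rows, never from a script. Its argument "deltas" is a list of rows, each a list of 7 numbers: the shift along the tool's x, y, z in units of 500 mm (1.0 is 500 mm), then the turn, a rotation vector about the tool's x, y, z in units of 120 degrees (1.0 is 120 degrees), then the closure, from 0 (fully open) to 1 (shut). A call has 1 to 10 rows; each row is the pose to reach, as a shift and turn from the pose commanded when the call began, along the tool's axes at that moment; what a row does not reach only later rows make up. A row lasts 1/10 s, in which the tool goes at most 50 mm and 8.59 degrees, less where a joint would pass 70% of its speed; a pose out of reach is approached as far as the arm can. A call with a number of a shift or a turn outside -1 to 1 is refused whole. A call with a gripper value outside its range is refused whole. The fingers move at their own pace and stop on an object; "newtons" is the grip in N (left out, the last holds). Time passes only in rows, so rows that repeat a pose let the fingers close. It gives the time, the measured TCP pose, the force, the opening and the grip force at its end, in the units of the state.
- observe(): the state, without advancing time (a new reading comes with each control period).
- grab_frame(name): name is "scene" or "top" or "wrist"; returns the picture (480x640x3 uint8, red, green, blue); there is no depth.
- get_calibration(name): a dict with "fovy" (degrees; the focal length in pixels is half the picture's height over the tangent of half this angle, whatever the lens; pixels are square), "cx", "cy" (the principal point, pixels), "xyz" and "rotation" of the camera in the world. Camera axes: x right, y down, z forward; pixel columns grow to the right and rows downward; lengths in m; the calibration is good to about 2 mm. A picture is of the moment at which its call begins: read the wrist's pose just before it. get_calibration takes no time and is no camera call; for the wrist camera it gives the pose at the moment of the call.
- job_done(): hands the job in; it is judged then, once.
The state is a dict: "clock": time; "qpos": joint angles; "qd": joint speeds; "joint_efforts": joint torques, N m; "position": TCP position; "tool_rot": TCP orientation; "force": force on the tool from outside, world axes, zero at the start; "moment": the same for the moment, N m; "grip_width": finger opening in m; "finger_force": force on a finger pad.
Only numpy, scipy, OpenCV 4.12 (cv2) and the standard library are available. Lean on these libraries where they do the work, as an engineer would, in place of code of your own. Each camera call takes 0.05 s, during which the arm holds its last target. There are 200 camera calls.

## Working session

There is one attempt and no reset: what is moved stays moved. The work goes in short steps, Python scripts to look and compute and a tool call to move; the robot and the scene stay as the last step left them, time stands still between calls to the robot, and variables do not carry over. Pictures are saved under pics/ and viewed, at most 10 in all, crops included, and the job is handed in when it is done.

Besides the shell and the picture viewer there is one more tool, called after "Call:" as name(argument=value, ...), one argument or row to a line, values as JSON. play_rows: Moves the arm, as the interface text tells. Its arguments: {"type":"object","properties":{"deltas":{"type":"array"},"newtons":{"type":"number"}},"required":["deltas"]}

```bash
mkdir -p pics; python3 - <<'E'
from workcell import *
import cv2,numpy as np
print(observe())
for n in("scene","top"):
    c=get_calibration(n);print(n,c)
    cv2.imwrite(f"pics/{n}0.png",cv2.cvtColor(grab_frame(n),cv2.COLOR_RGB2BGR))
E
```

```text
{'clock': 0.0, 'qpos': array([-1.25417901,  0.52203584, -0.03634001,  1.59997215,  0.02117288,
        1.02108605, -0.1128171 ]), 'qd': array([-0.0003686 , -0.0007024 , -0.00063198, -0.00381645,  0.00099069,
        0.00182117, -0.00028294]), 'joint_efforts': array([-3.24396433e-04, -9.27113700e+01,  1.97993405e+00, -3.69946718e+01,
        1.78400218e-02,  8.14510568e-03, -1.66910104e-05]), 'position': array([0.23567495, 0.57851771, 0.23072481]), 'tool_rot': array([-3.14047594e+00,  4.91178940e-05,  2.75474439e+00]), 'force': array([ 0.36295614,  0.09742264, -0.32455988]), 'moment': array([-0.02075564, -0.0124181 ,  0.03468767]), 'finger_force': 0.0, 'grip_width': 0.08527988463546922}
scene {'fovy': 55.52479439162515, 'cx': 321.35028833623306, 'cy': 245.2099001420076, 'xyz': array([0.8751416 , 0.36725357, 0.47286075]), 'rotation': array([-2.22199814, -0.01976456,  2.4975612 ])}
top {'fovy': 42.91553401576276, 'cx': 325.03364793070386, 'cy': 241.04223574175322, 'xyz': array([ 0.51301682, -0.001928  ,  0.81054259]), 'rotation': array([-3.08424421, -0.02876468, -1.54601609])}
```

View pics/scene0.png

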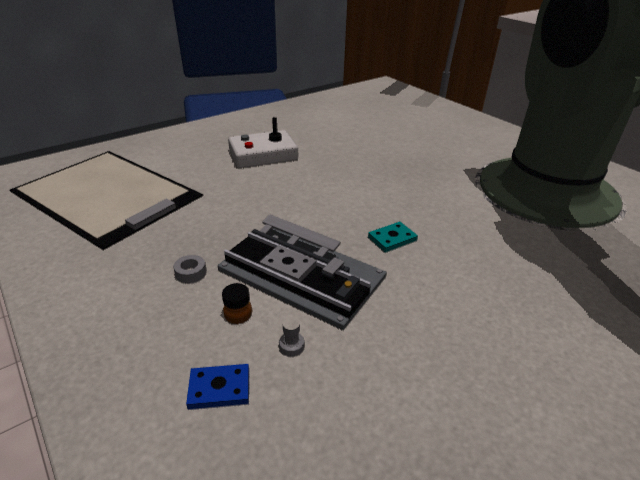

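View pics/top0.png

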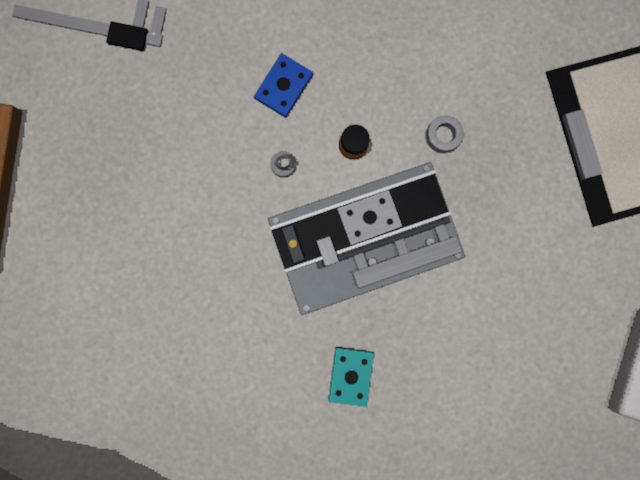

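The top view shows the stop near (292,243), coupon centre (370,217), clip foot (328,250) and press bar (356–460, 262). The ring, plug and jar are above the fixture in the image. I'll enlarge both views.

```bash
python3 - <<'E'
import cv2
a=cv2.imread("pics/top0.png")[155:320,262:472];cv2.imwrite("pics/topc.png",cv2.resize(a,(788,619))[:600] if 0 else cv2.resize(a,None,fx=3.6,fy=3.6,interpolation=cv2.INTER_CUBIC))
a=cv2.imread("pics/scene0.png")[208:328,210:395];cv2.imwrite("pics/scenec.png",cv2.resize(a,None,fx=4,fy=4,interpolation=cv2.INTER_CUBIC))
E
```

```text
(no output)
```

View pics/topc.png

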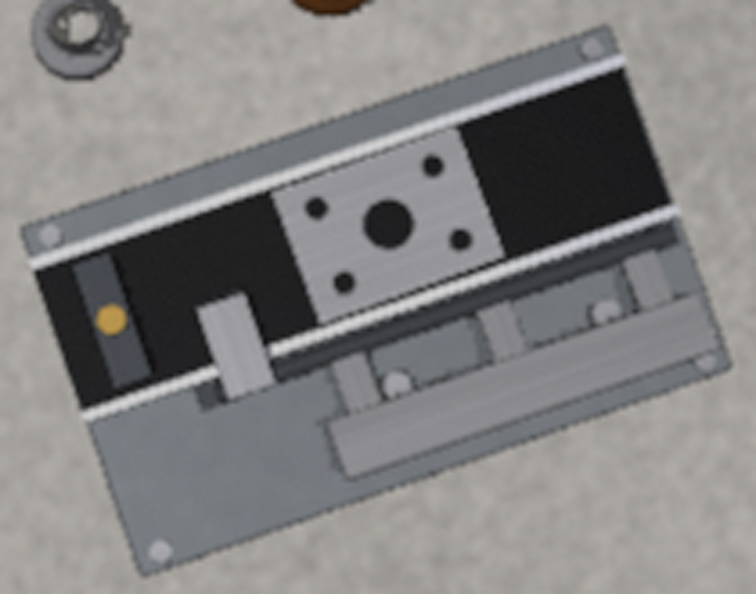

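View pics/scenec.png

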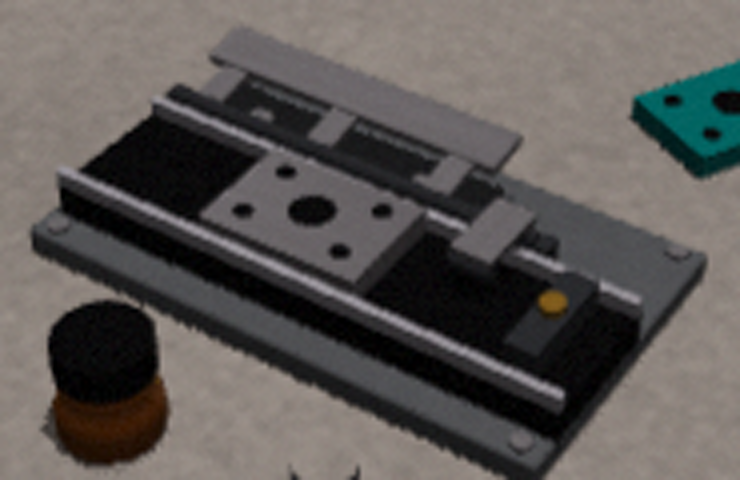

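Both crops are clear, with the +x (stop) end at left in the top view and at right in the scene view. I'll triangulate matching corners and fit the fixture pose.

```bash
cat >h.py <<'E'
from workcell import *
import numpy as np
from scipy.spatial.transform import Rotation as R
from scipy.optimize import least_squares
C={n:get_calibration(n) for n in("scene","top")}
def proj(n,P,c=None):
    c=c or C[n]; p=R.from_euler('xyz',c["rotation"]).inv().apply(np.atleast_2d(P)-c["xyz"])
    return p[:,:2]/p[:,2:]*(240/np.tan(np.radians(c["fovy"]/2)))+[c["cx"],c["cy"]]
T=lambda u,v:np.array([262+u/3.6,155+v/3.6])
S=lambda u,v:np.array([210+u/4,208+v/4])
E
cat >fit.py <<'E'
from h import *
pairs={'cpn+-':(T(272,192),S(362,285)),'cpn++':(T(318,324),S(425,213)),'cpn--':(T(458,127),S(200,212)),
'cpn-+':(T(505,258),S(270,148)),'base--':(None,S(32,235)),'base+-':(T(22,228),S(545,468)),'base++':(T(143,574),S(706,258)),'base-+':(T(731,368),None),
'bar+in':(T(328,422),S(497,168)),'bar+out':(T(350,478),S(523,137)),'bar-in':(None,S(210,50)),'bar-out':(T(722,350),S(240,28)),
'stop-':(T(110,255),S(505,343)),'stop+':(T(152,375),S(570,275)),
'arm':(T(248,293),S(452,247)),'arm2':(T(198,308),S(494,264))}
W={}
for k,(t,s) in pairs.items():
    if t is None or s is None: continue
    r=least_squares(lambda P:np.r_[proj("top",P)[0]-t,proj("scene",P)[0]-s],[.5,0,.03])
    W[k]=r.x;print(k,np.round(r.x*1e3,1),round(r.cost,2))
K={'base--':(-100,-45,12),'base+-':(130,-45,12),'base++':(130,90,12),'base-+':(-100,90,12)}
def fx(p,P):
    c,s=np.cos(p[2]),np.sin(p[2]);P=np.array(P)/1e3;return np.array([p[0]+c*P[0]-s*P[1],p[1]+s*P[0]+c*P[1],P[2]])
def res(p):
    o=[]
    for k,P in K.items():
        for n,q in zip(("top","scene"),pairs[k]):
            if q is not None:o.append(proj(n,fx(p,P))[0]-q)
    return np.concatenate(o)
r=min((least_squares(res,[.5,0,y]) for y in(0,1.6,3.1,-1.6)),key=lambda r:r.cost);p=r.x
print(p,np.round(r.fun,1))
for k,w in W.items():
    d=w[:2]-p[:2];c,s=np.cos(p[2]),np.sin(p[2]);print(k,np.round([(c*d[0]+s*d[1])*1e3,(c*d[1]-s*d[0])*1e3,w[2]*1e3],1))
E
python3 fit.py
```

```text
cpn+- [599.3 -37.4  38.5] 0.54
cpn++ [554.5 -56.   37.6] 0.72
cpn-- [ 625.  -103.4   40.2] 0.07
cpn-+ [ 580.1 -122.    38.4] 1.95
base+- [586.4  52.1  13.8] 0.61
base++ [463.4   3.8  11.7] 0.16
bar+in [519.3 -59.3  41.3] 0.0
bar+out [500.  -67.3  42.9] 0.0
bar-out [ 548.4 -198.    41.7] 0.15
stop- [576.3  18.3  39.9] 0.09
stop+ [534.3   2.7  38.4] 0.0
arm [563.5 -30.   43.5] 0.02
arm2 [557.8 -12.7  44.7] 0.01
[ 0.5919165  -0.08483813  1.93691018] [-0.8 -0.6 -0.9 -0.1 -1.2  1.4 -0.1  1.3  1.6 -0.5  1.3 -0.5]
cpn+- [ 41.7 -23.9  38.5]
cpn++ [40.4 24.6 37.6]
cpn-- [-29.2 -24.2  40.2]
cpn-+ [-30.4  24.3  38.4]
base+- [129.9 -43.8  13.8]
base++ [128.8  88.3  11.7]
bar+in [49.8 58.7 41.3]
bar+out [49.2 79.6 42.9]
bar-out [-90.1  81.1  41.7]
stop- [101.9 -22.3  39.9]
stop+ [102.3  22.5  38.4]
arm [61.3  6.9 43.5]
arm2 [79.6  6.  44.7]
```

```bash
cat >>h.py <<'E'
F=np.array([0.5919,-0.0848,1.937])
def f2w(x,y):
    c,s=np.cos(F[2]),np.sin(F[2]);return F[0]+(c*x-s*y)/1e3,F[1]+(s*x+c*y)/1e3
def w2f(p):
    d=(np.array(p[:2])-F[:2])*1e3;c,s=np.cos(F[2]),np.sin(F[2]);return c*d[0]+s*d[1],c*d[1]-s*d[0],p[2]*1e3
def delta(pos,yaw,o=None,a=None):
    s=observe();p0=s["position"] if o is None else o;r0=R.from_euler('xyz',s["tool_rot"] if a is None else a)
    return np.round(np.r_[r0.inv().apply(np.array(pos)-p0)/.5,(r0.inv()*R.from_euler('xyz',[np.pi,0,yaw])).as_rotvec()/np.radians(120)],4)
def rep():
    s=observe();print(s["clock"],np.round(w2f(s["position"]),1),np.round(s["tool_rot"],4),s["grip_width"],np.round(s["force"],1),s["finger_force"])
E
python3 -c "
from h import *
m=[.5,.25,.22];h=[*f2w(-47,31),.12];print(h)
print(delta(m,2.35));print(delta(h,1.937,m,[np.pi,0,2.35]))"
```

```text
[np.float64(0.5797849540597804), np.float64(-0.13978386728729045), 0.12]
[-7.375e-01 -4.091e-01  2.200e-02 -5.000e-04  1.000e-04  1.933e-01]
[-0.6668 -0.4343  0.2    -0.     -0.      0.1972]
```

Call:
play_rows(
  deltas=[
    [-0.0737, -0.0409, 0.002, 0, 0, 0.02, 0.3],
    [-0.1475, -0.0818, 0.004, 0, 0, 0.04, 0.3],
    [-0.2212, -0.1227, 0.007, 0, 0, 0.06, 0.3],
    [-0.295, -0.1636, 0.009, 0, 0, 0.08, 0.3],
    [-0.3687, -0.2045, 0.011, 0, 0, 0.1, 0.3],
    [-0.4425, -0.2455, 0.013, 0, 0, 0.12, 0.3],
    [-0.5162, -0.2864, 0.015, 0, 0, 0.14, 0.3],
    [-0.59, -0.3273, 0.018, 0, 0, 0.16, 0.3],
    [-0.6637, -0.3682, 0.02, 0, 0, 0.18, 0.3],
    [-0.7375, -0.4091, 0.022, 0, 0, 0.193, 0.3],
  ],
)

```text
clock: 1.1
position: [0.5008, 0.2487, 0.2201]
tool_rot: [-3.141, -0.0, 2.349]
force: [0.8, 0.3, -0.1]
grip_width: 0.0598
finger_force: 0.0
```

```bash
python3 -c "
from h import *
rep();print(observe()['position'],delta([*f2w(-47,31),.14],1.937),observe()['qpos'])"
```

```text
1.1 [344.  -34.4 220.1] [-3.1413e+00 -1.0000e-04  2.3489e+00] 0.05978507895302411 [ 0.8  0.3 -0.1] 0.0
[0.50084147 0.2487139  0.22013267] [-6.642e-01 -4.329e-01  1.604e-01 -2.000e-04  0.000e+00  1.967e-01] [-0.66870969  0.43328756  0.13837249  1.79434307 -0.07287978  0.91922045
  0.27942503]
```

Call:
play_rows(
  deltas=[
    [-0.07, -0.045, 0.016, 0, 0, 0.02, 0.31],
    [-0.14, -0.09, 0.032, 0, 0, 0.04, 0.31],
    [-0.21, -0.135, 0.048, 0, 0, 0.06, 0.31],
    [-0.28, -0.18, 0.064, 0, 0, 0.08, 0.31],
    [-0.35, -0.225, 0.08, 0, 0, 0.1, 0.31],
    [-0.42, -0.27, 0.096, 0, 0, 0.12, 0.31],
    [-0.49, -0.32, 0.112, 0, 0, 0.14, 0.31],
    [-0.56, -0.365, 0.128, 0, 0, 0.16, 0.31],
    [-0.62, -0.405, 0.144, 0, 0, 0.18, 0.31],
    [-0.664, -0.433, 0.16, 0, 0, 0.1967, 0.31],
  ],
)

```text
clock: 2.1
position: [0.5794, -0.1408, 0.1398]
tool_rot: [-3.141, 0.0, 1.935]
force: [0.1, 0.3, 0.3]
grip_width: 0.0591
finger_force: 0.0
```

```bash
python3 -c "
from h import *
import cv2
rep();print(delta([*f2w(-47,31),.06],1.937))
for n in('scene','wrist'):cv2.imwrite('pics/%s1.png'%n,cv2.cvtColor(grab_frame(n),cv2.COLOR_RGB2BGR))"
```

```text
2.1 [-47.8  31.7 139.8] [-3.141e+00  5.000e-04  1.935e+00] 0.05910423225566033 [0.1 0.3 0.3] 0.0
[ 0.0018  0.0016  0.1595 -0.0003  0.0002 -0.001 ]
```

View pics/wrist1.png

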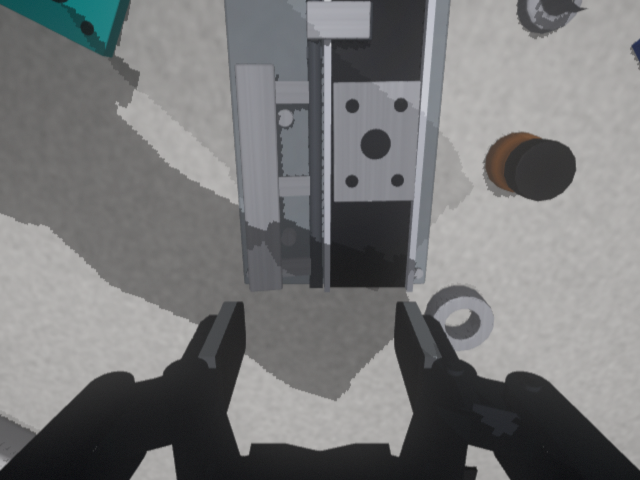

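The wrist view shows the fixture ahead of both fingers: bar on the left (x≈258), coupon's rear edge at row 200, and open track behind it. I'll descend.

Call:
play_rows(
  deltas=[
    [0.0018, 0.0016, 0.06, 0, 0, -0.001, 0.31],
    [0.0018, 0.0016, 0.12, 0, 0, -0.001, 0.31],
    [0.0018, 0.0016, 0.16, 0, 0, -0.001, 0.31],
    [0.0018, 0.0016, 0.18, 0, 0, -0.001, 0.31],
    [0.0018, 0.0016, 0.18, 0, 0, -0.001, 0.31],
  ],
)

```text
clock: 2.7
position: [0.5794, -0.1364, 0.0494]
tool_rot: [-3.14, -0.001, 1.941]
force: [-0.1, 0.5, -0.7]
grip_width: 0.0589
finger_force: 0.0
```

```bash
python3 -c "
from h import *
import cv2
rep()
a=cv2.cvtColor(grab_frame('scene'),cv2.COLOR_RGB2BGR)[150:330,200:400]
cv2.imwrite('pics/scene2.png',cv2.resize(a,None,fx=3.3,fy=3.3,interpolation=cv2.INTER_CUBIC))"
```

```text
2.7 [-43.7  30.1  49.4] [-3.1400e+00 -1.0000e-03  1.9413e+00] 0.0588882129634323 [-0.1  0.5 -0.7] 0.0
```

View pics/scene2.png

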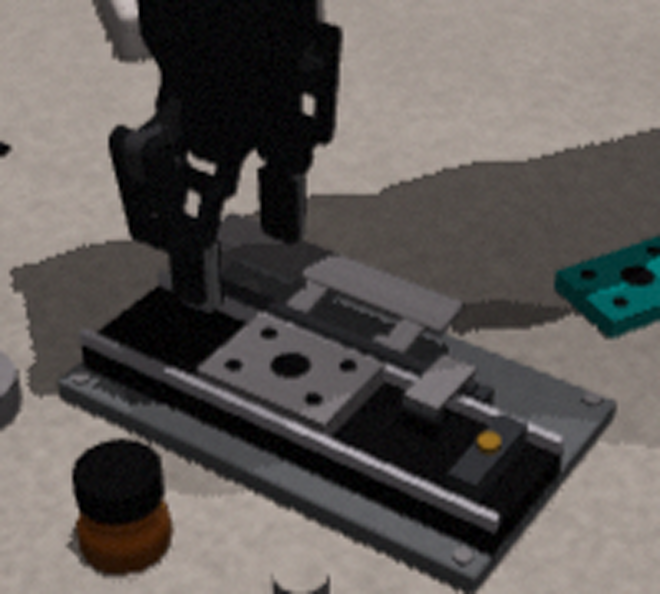

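The pusher finger hangs over the track just behind the coupon, and the other is over the bar. I'll back off 4 mm for clearance and descend gently.

Call:
play_rows(
  deltas=[
    [-0.006, 0, 0.004, 0, 0, 0.002, 0.31],
    [-0.008, 0, 0.01, 0, 0, 0.002, 0.31],
    [-0.008, 0, 0.018, 0, 0, 0.002, 0.31],
    [-0.008, 0, 0.02, 0, 0, 0.002, 0.31],
    [-0.008, 0, 0.02, 0, 0, 0.002, 0.31],
  ],
)

```text
clock: 3.25
position: [0.5814, -0.1406, 0.0402]
tool_rot: [-3.141, -0.0, 1.937]
force: [0.1, -1.1, -0.2]
grip_width: 0.0591
finger_force: 0.0
```

Call:
play_rows(
  deltas=[
    [0, 0, 0.003, 0, 0, 0, 0.31],
    [0, 0, 0.006, 0, 0, 0, 0.31],
    [0, 0, 0.008, 0, 0, 0, 0.31],
    [0, 0, 0.008, 0, 0, 0, 0.31],
    [0, 0, 0.008, 0, 0, 0, 0.31],
  ],
)

```text
clock: 3.75
position: [0.5814, -0.1406, 0.0363]
tool_rot: [-3.142, 0.0, 1.937]
force: [-0.4, 0.5, -0.3]
grip_width: 0.0592
finger_force: 0.0
```

```bash
python3 -c "
from h import *
rep()"
```

```text
3.75 [-48.4  29.7  36.3] [-3.1415  0.      1.9365] 0.05924308976010238 [-0.4  0.5 -0.3] 0.0
```

Call:
play_rows(
  deltas=[
    [0, -0.002, 0.003, 0, 0, 0, 0.31],
    [0, -0.002, 0.006, 0, 0, 0, 0.31],
    [0, -0.002, 0.006, 0, 0, 0, 0.31],
    [0, -0.002, 0.006, 0, 0, 0, 0.31],
  ],
)

```text
clock: 4.15
position: [0.5807, -0.141, 0.0334]
tool_rot: [3.141, 0.0, 1.936]
force: [1.5, 0.6, 4.0]
grip_width: 0.0587
finger_force: 1.9
```

Call:
play_rows(
  deltas=[
    [0, 0, 0.003, 0, 0, 0, 0.31],
    [0, 0, 0.006, 0, 0, 0, 0.31],
    [0, 0, 0.006, 0, 0, 0, 0.31],
    [0, 0, 0.006, 0, 0, 0, 0.31],
  ],
)

```text
clock: 4.55
position: [0.5804, -0.1411, 0.0302]
tool_rot: [-3.141, -0.0, 1.936]
force: [-0.0, 0.0, 5.3]
grip_width: 0.0587
finger_force: 2.9
```

Call:
play_rows(
  deltas=[
    [0, 0, 0.003, 0, 0, 0, 0.31],
    [0, 0, 0.006, 0, 0, 0, 0.31],
    [0, 0, 0.006, 0, 0, 0, 0.31],
    [0, 0, 0.006, 0, 0, 0, 0.31],
  ],
)

```text
clock: 4.95
position: [0.5803, -0.1412, 0.0273]
tool_rot: [-3.141, -0.0, 1.936]
force: [-1.0, 0.7, 6.3]
grip_width: 0.0593
finger_force: 3.7
```

Call:
play_rows(
  deltas=[
    [0, 0, 0.003, 0, 0, 0, 0.31],
    [0, 0, 0.004, 0, 0, 0, 0.31],
    [0, 0, 0.004, 0, 0, 0, 0.31],
  ],
)

```text
clock: 5.25
position: [0.5804, -0.1412, 0.0259]
tool_rot: [-3.142, -0.0, 1.936]
force: [-4.3, 1.7, 21.3]
grip_width: 0.059
finger_force: 10.5
```

Call:
play_rows(
  deltas=[
    [0, 0, 0.002, 0, 0, 0, 0.31],
    [0, 0, 0.002, 0, 0, 0, 0.31],
    [0, 0, 0.002, 0, 0, 0, 0.31],
  ],
)

```text
clock: 5.55
position: [0.5805, -0.1412, 0.0256]
tool_rot: [3.141, -0.0, 1.936]
force: [-5.6, 2.4, 32.8]
grip_width: 0.0589
finger_force: 16.6
```

```bash
python3 -c "
from h import *
import cv2
rep()
a=cv2.cvtColor(grab_frame('scene'),cv2.COLOR_RGB2BGR)[190:330,200:400]
cv2.imwrite('pics/scene3.png',cv2.resize(a,None,fx=3.8,fy=3.8,interpolation=cv2.INTER_CUBIC))"
```

```text
5.55 [-48.6  30.8  25.6] [ 3.1414 -0.      1.9361] 0.05894990449134926 [-5.6  2.4 32.8] 16.55749532394111
```

View pics/scene3.png

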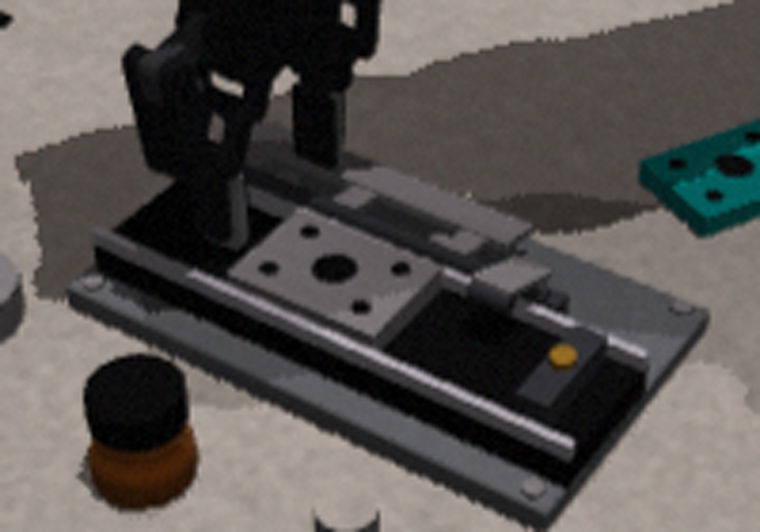

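The bar is at its hard stop, with the foot raised and the pusher behind the coupon at about (235,230). I'll ease the press a little and start pushing.

Call:
play_rows(
  deltas=[
    [0, 0, -0.003, 0, 0, 0, 0.31],
    [0.004, 0, -0.003, 0, 0, 0, 0.31],
    [0.01, 0, -0.003, 0, 0, 0, 0.31],
    [0.016, 0, -0.003, 0, 0, 0, 0.31],
    [0.022, 0, -0.003, 0, 0, 0, 0.31],
    [0.028, 0, -0.003, 0, 0, 0, 0.31],
    [0.034, 0, -0.003, 0, 0, 0, 0.31],
    [0.04, 0, -0.003, 0, 0, 0, 0.31],
  ],
)

```text
clock: 6.4
position: [0.5739, -0.1242, 0.0264]
tool_rot: [3.141, 0.003, 1.935]
force: [1.2, -8.2, 11.6]
grip_width: 0.0587
finger_force: 6.5
```

```bash
python3 -c "
from h import *
rep()"
```

```text
6.4 [-30.4  31.   26.4] [3.1408e+00 2.7000e-03 1.9353e+00] 0.058724856464198644 [ 1.2 -8.2 11.6] 6.486534817668144
```

Call:
play_rows(
  deltas=[
    [0.006, 0, 0, 0, 0, 0, 0.31],
    [0.012, 0, 0, 0, 0, 0, 0.31],
    [0.018, 0, 0, 0, 0, 0, 0.31],
    [0.024, 0, 0, 0, 0, 0, 0.31],
    [0.03, 0, 0, 0, 0, 0, 0.31],
    [0.036, 0, 0, 0, 0, 0, 0.31],
    [0.042, 0, 0, 0, 0, 0, 0.31],
    [0.048, 0, 0, 0, 0, 0, 0.31],
    [0.054, 0, 0, 0, 0, 0, 0.31],
    [0.06, 0, 0, 0, 0, 0, 0.31],
  ],
)

```text
clock: 7.4
position: [0.5632, -0.0962, 0.0264]
tool_rot: [3.141, 0.003, 1.935]
force: [-0.3, -9.2, 11.4]
grip_width: 0.0589
finger_force: 6.9
```

```bash
python3 -c "
from h import *
import cv2
rep()
a=cv2.cvtColor(grab_frame('scene'),cv2.COLOR_RGB2BGR)[190:330,200:400]
cv2.imwrite('pics/scene4.png',cv2.resize(a,None,fx=3.8,fy=3.8,interpolation=cv2.INTER_CUBIC))"
```

```text
7.4 [-0.4 30.9 26.4] [3.1407e+00 2.7000e-03 1.9353e+00] 0.058907823502319344 [-0.3 -9.2 11.4] 6.876595171052031
```

View pics/scene4.png

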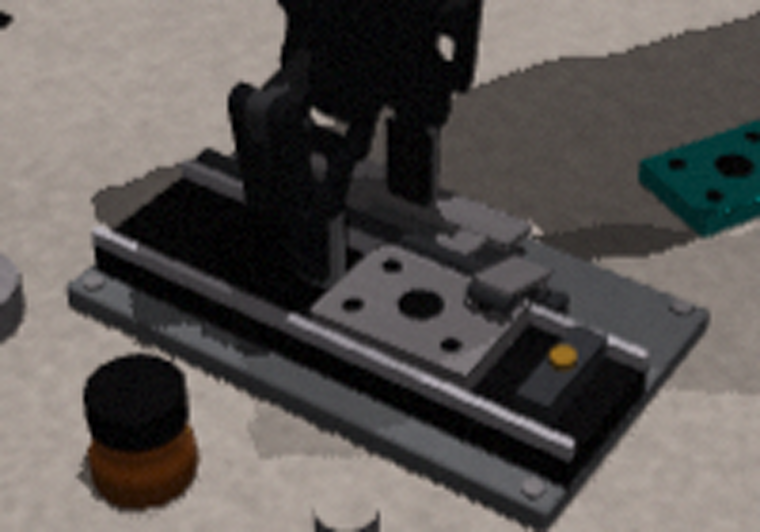

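The coupon is passing under the raised foot, with its front at about (470,380) and a short gap left to the stop. I'll keep pushing.

Call:
play_rows(
  deltas=[
    [0.006, 0, 0, 0, 0, 0, 0.31],
    [0.012, 0, 0, 0, 0, 0, 0.31],
    [0.018, 0, 0, 0, 0, 0, 0.31],
    [0.024, 0, 0, 0, 0, 0, 0.31],
    [0.028, 0, 0, 0, 0, 0, 0.31],
    [0.032, 0, 0, 0, 0, 0, 0.31],
    [0.034, 0, 0, 0, 0, 0, 0.31],
    [0.036, 0, 0, 0, 0, 0, 0.31],
  ],
)

```text
clock: 8.25
position: [0.5567, -0.0793, 0.0263]
tool_rot: [3.141, 0.002, 1.935]
force: [1.2, -7.3, 11.8]
grip_width: 0.0591
finger_force: 7.1
```

Call:
play_rows(
  deltas=[
    [0.002, 0, 0, 0, 0, 0, 0.31],
    [0.004, 0, 0, 0, 0, 0, 0.31],
    [0.006, 0, 0, 0, 0, 0, 0.31],
    [0.006, 0, 0, 0, 0, 0, 0.31],
  ],
)

```text
clock: 8.65
position: [0.5558, -0.0769, 0.0263]
tool_rot: [3.141, 0.003, 1.935]
force: [1.3, -10.4, 11.9]
grip_width: 0.0588
finger_force: 8.2
```

```bash
python3 -c "
from h import *
rep()"
```

```text
8.65 [20.3 30.9 26.3] [3.1407e+00 2.9000e-03 1.9349e+00] 0.05884574902990542 [  1.3 -10.4  11.9] 8.227549935691059
```

Call:
play_rows(
  deltas=[
    [0.001, 0, 0, 0, 0, 0, 0.31],
    [0.002, 0, 0, 0, 0, 0, 0.31],
    [0.003, 0, 0, 0, 0, 0, 0.31],
    [0.003, 0, 0, 0, 0, 0, 0.31],
  ],
)

```text
clock: 9.05
position: [0.5555, -0.0766, 0.0264]
tool_rot: [3.14, 0.004, 1.934]
force: [4.2, -16.2, 9.0]
grip_width: 0.0587
finger_force: 10.3
```

Call:
play_rows(
  deltas=[
    [0.001, 0, 0, 0, 0, 0, 0.31],
    [0.002, 0, 0, 0, 0, 0, 0.31],
    [0.003, 0, 0, 0, 0, 0, 0.31],
    [0.003, 0, 0, 0, 0, 0, 0.31],
  ],
)

```text
clock: 9.45
position: [0.5552, -0.0763, 0.0265]
tool_rot: [3.14, 0.006, 1.933]
force: [5.6, -22.0, 6.6]
grip_width: 0.0588
finger_force: 13.1
```

Force climbs while the position holds, so the coupon is against something. I'll check before letting go.

```bash
python3 -c "
from h import *
import cv2
rep()
a=cv2.cvtColor(grab_frame('scene'),cv2.COLOR_RGB2BGR)[215:330,270:400]
b=cv2.cvtColor(grab_frame('top'),cv2.COLOR_RGB2BGR)[190:305,265:395]
cv2.imwrite('pics/home.png',cv2.resize(cv2.hconcat([a,b]),None,fx=3,fy=3,interpolation=cv2.INTER_CUBIC))"
```

```text
9.45 [21.1 31.2 26.5] [3.14   0.0055 1.9325] 0.0587513528148095 [  5.6 -22.    6.6] 13.055430215026718
```

View pics/home.png

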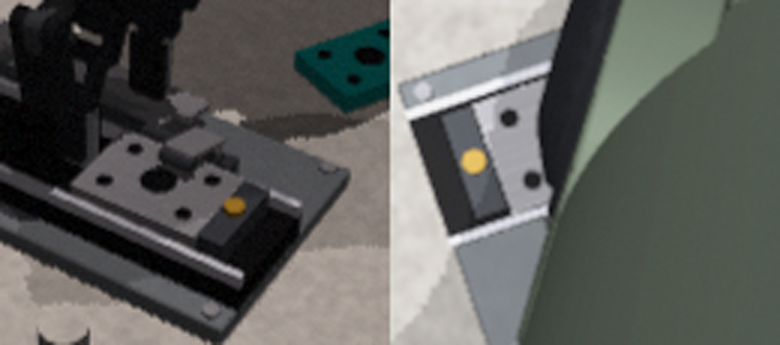

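The coupon's front lies flush on the stop in both views. I'll back the pusher off 6 mm, then let the bar up slowly.

Call:
play_rows(
  deltas=[
    [-0.004, 0, 0, 0, 0, 0, 0.31],
    [-0.008, 0, 0, 0, 0, 0, 0.31],
    [-0.012, 0, 0, 0, 0, 0, 0.31],
    [-0.016, 0, 0, 0, 0, 0, 0.31],
    [-0.016, 0, -0.004, 0, 0, 0, 0.31],
    [-0.016, 0, -0.008, 0, 0, 0, 0.31],
    [-0.016, 0, -0.012, 0, 0, 0, 0.31],
    [-0.016, 0, -0.016, 0, 0, 0, 0.31],
    [-0.016, 0, -0.02, 0, 0, 0, 0.31],
    [-0.016, 0, -0.024, 0, 0, 0, 0.31],
  ],
)

```text
clock: 10.55
position: [0.5568, -0.0795, 0.0378]
tool_rot: [-3.141, 0.0, 1.936]
force: [-1.0, 0.3, -0.8]
grip_width: 0.0587
finger_force: 0.0
```

Call:
play_rows(
  deltas=[
    [0, 0, -0.005, 0, 0, 0, 0.31],
    [0, 0, -0.012, 0, 0, 0, 0.31],
    [0, 0, -0.03, 0, 0, 0, 0.31],
    [0, 0, -0.06, 0, 0, 0, 0.31],
    [0, 0, -0.12, 0, 0, 0, 0.31],
    [0, 0, -0.18, 0, 0, 0, 0.31],
    [-0.06, 0, -0.22, 0, 0, 0, 0.31],
    [-0.14, 0, -0.25, 0, 0, 0, 0.31],
    [-0.22, 0, -0.27, 0, 0, 0, 0.31],
    [-0.3, 0, -0.28, 0, 0, 0, 0.31],
  ],
)

```text
clock: 11.55
position: [0.6114, -0.221, 0.1806]
tool_rot: [3.14, 0.001, 1.937]
force: [-0.4, 0.4, -0.4]
grip_width: 0.0588
finger_force: 0.0
```

Call:
play_rows(
  deltas=[
    [-0.06, 0, -0.02, 0, 0, 0, 0.31],
    [-0.12, 0, -0.04, 0, 0, 0, 0.31],
    [-0.12, 0, -0.04, 0, 0, 0, 0.31],
    [-0.12, 0, -0.04, 0, 0, 0, 0.31],
  ],
)

```text
clock: 11.95
position: [0.6318, -0.2759, 0.1987]
tool_rot: [3.141, 0.0, 1.935]
force: [-0.5, 0.4, -0.3]
grip_width: 0.0588
finger_force: 0.0
```

```bash
python3 -c "
from h import *
import cv2
rep()
a=cv2.cvtColor(grab_frame('scene'),cv2.COLOR_RGB2BGR)[205:330,210:395]
b=cv2.cvtColor(grab_frame('top'),cv2.COLOR_RGB2BGR)[110:320,255:470]
cv2.imwrite('pics/end.png',cv2.hconcat([cv2.resize(a,(395,267)),cv2.resize(b,(395,386))[:267]])) if 0 else cv2.imwrite('pics/end.png',cv2.vconcat([cv2.resize(a,(430,290),interpolation=2),cv2.resize(b,(430,310),interpolation=2)]))"
```

```text
11.95 [-192.7   31.2  198.7] [3.1412e+00 4.0000e-04 1.9355e+00] 0.05884196051817295 [-0.5  0.4 -0.3] 0.0
```

View pics/end.png

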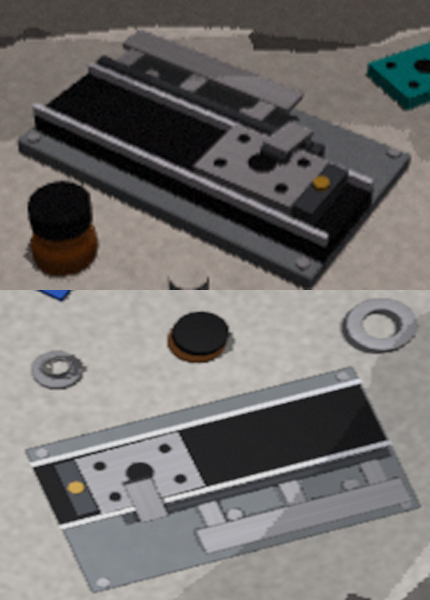

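The coupon sits flush against the stop with the clip foot resting on it, and the bystanders haven't moved. I'm handing the job in.

```bash
python3 -c "
from workcell import *
print(job_done())"
```

```text
the job is handed in; nothing more can be done
None
```

I handed the job in at about 12 s: the coupon is fully home against the stop, the clip rests on it, the arm is clear, and the ring gauge, plug gauge and jar are where they were.

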